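# Slide the smear tray out over the rinse basin and hold it level

## Robot

A 7-joint arm with a two-finger parallel gripper is mounted at the origin on the work surface. World frame = base frame: x ahead of the robot, y to its left, z up, the work surface at z = 0. Lengths are in m, angles in degrees, forces in N, time in s.
With the tool pointing down it reaches from about 0.35 to 0.9 m from the base axis. Payload 19.9 kg.
Tool frame: the origin (TCP) lies midway between the tips of the shut fingers; the grasp point (between the pads) lies 19 mm behind it; z points along the fingers, y is the line along which they close (so a half turn about z gives the same grasp; the last joint's range is limited). The gripper opens to 85 mm and grips with 20 to 120 N. Pads are 22 mm wide; open, the fingers measure 114 mm over their backs; the gripper's body (76 mm by 85 mm) begins 54 mm behind the grasp point. The pads swing forward as they close: fully open they stand 13 mm farther back than shut.
Start: joints at [69.528, 23.915, -0.59, 92.452, 0.269, 63.638, -3.037], TCP at [0.194, -0.594, 0.209] pointing down, gripper open.
Joint ranges: [-161.28, 161.28], [-22.2, 115.67], [-73.04, 71.86], [3.21, 147.25], [-68.34, 248.33], [10.77, 114.83], [-161.83, 161.83]. Speed limits (degrees/s): [108.29, 108.29, 136.94, 136.94, 172.46, 172.46, 172.46].

## Interface

Orientations are given as a 3x3 rotation matrix whose columns are the frame's x, y, z axes.
In Python, from workcell import robot, claw, inverse_kinematics, read_state, imaging gives the robot as it stands. Calls block until the motion is done:
- robot.goto(position, orientation): joint-space move of the TCP to a pose.
- robot.move_linear(position, orientation=None, rate=0.15, force_limit=None): straight line of the TCP; orientation=None keeps the orientation; rate is the mean speed in m/s. With force_limit (N) it stops when the force on the tool has changed by that much, and returns True; else False.
- robot.move_joints(angles): joint-space move.
- claw.grip(opening, strength=None): finger opening in m; strength is the grip in N (None keeps the last); returns when the fingers have stopped.
- robot.pause(seconds).
- inverse_kinematics(position, orientation): joint angles nearest the present ones, or None.
- read_state(): the state.
- imaging.capture(name): name is "side" or "top"; returns a dict with "img" (480x640x3 uint8, red, green, blue), "fx", "fy", "cx", "cy" (pixels), "distortion" ([k1, k2, p1, p2, k3] as OpenCV has them; the pictures are not rectified), "R" (3x3) and "t" (3): a world point X has camera coordinates R X + t. Camera axes: x right, y down, z forward; pixel columns grow to the right and rows downward; lengths in m; the calibration is good to about 2 mm. A picture is of the moment at which its call begins. There is no depth.
A pose or a line that the arm cannot do raises robot.PlanningError and nothing moves.
- robot.job_done(): hands the job in; it is judged then, once.
The state is a dict: "clock": time; "joint_positions": joint angles; "joint_vel": joint speeds; "joint_torque": joint torques, N m; "ee_pos": TCP position; "orientation": TCP orientation; "ft_force": force on the tool from outside, world axes, zero at the start; "wrist_torque": the same for the moment, N m; "gripper_width": finger opening in m; "finger_force": force on a finger pad.
Only numpy, scipy, OpenCV 4.12 (cv2) and the standard library are available. Lean on these libraries where they do the work, as an engineer would, in place of code of your own. Each camera call takes 0.05 s, during which the arm holds its last target. There are 200 camera calls.

## Task

Slide the aluminium smear tray along the slide warmer, out over its edge above the steel rinse basin, until the black line scored across the tray lies along that edge, with the tray square to it, so that the seven outer smears hang over the basin for rinsing and the last two stay on the warm plate. Slide it flat, do not lift it off the warmer, and leave everything else where it stands. That far out the tray tips by itself, so do not let go: finish while still holding the tray level and still.

Things in the scene. Friction and masses are not known exactly. Their poses are not given: they have to be found in the camera images.
- warmer: slide warmer, fixed: a white casing with a flat dark hot plate on top, 240 mm (its x) by 360 mm (its y), its top 85 mm above the bench. Origin at the centre of its underside. The edge over which the tray goes is its short edge at y = -180 mm (the outward direction is its -y); beyond this edge stands the basin
- warmer_edge (a point): middle of that short edge of the warmer's top, on the top surface; axes as the warmer's
- tray: aluminium tray lying loose on the warmer: sheet 110 (x) by 340 mm (y), 4 mm thick, sides folded up 5 mm, nine glass slides in it, 0.3 to 0.65 kg. Origin at the centre of its underside; z up. Tail with the grip at +y; the outer end, -y, points roughly along the warmer's -y. Centre of mass about 13 mm from the origin towards the tail: with the line at the edge it tips unless some 2 N hold the grip down
- tray_mark (a point): middle of the black line scored across the tray (4 mm wide, between the seven outer slides and the two inner ones), on its upper surface, 45 mm from the tray's origin towards the tail and 215 mm from the outer end; axes as the tray's
- tray_grip (a point): centre of the black grip that stands across the tray's tail, a flat upright bar: 70 mm long (tray's x), 14 mm thick (tray's y), 28 mm high, from 17 to 45 mm above the tray's underside, on an upright 6 mm thick; 158 mm from the tray's origin towards the tail; axes as the tray's
- tray_smears (a point): middle of the seven outer smears, on the tray's upper surface, 66.5 mm from the tray's origin towards the outer end; axes as the tray's
- basin: steel rinse basin, loose on the bench beyond the warmer's edge, 200 mm (x) by 230 mm (y), 48 mm high, walls 4 mm, with two thin rods across it; 37 mm lower than the warmer's top. Origin at the centre of its underside, axes nearly as the warmer's
- wash_bottle: bystander: white wash bottle 68 mm across, 190 mm high with a bent spout, standing near the basin; origin at the centre of its underside
- staining_jar: bystander: square glass staining jar with a white lid, 52 mm wide, 104 mm high, standing near the basin; origin at the centre of its underside
- oil_bottle: bystander: small amber oil bottle 26 mm across, 55 mm high, standing on the warmer's top beside the tray, on the side away from the robot; origin at the centre of its underside
- slide_box: bystander: grey closed slide box 102 x 217 x 34 mm; origin at the centre of its underside
- steel_cup: bystander: steel cup of cotton balls, 80 mm across, 75 mm high; origin at the centre of its underside

How it is judged (in metres and radians):
At the end, for the whole second after the job is handed in: Scored line at the warmer's edge within 8 mm; tray square within 4.5 degrees, level within 3; middle of the outer smears within 55 mm across and 22 mm along of the basin's middle; tray at rest on the warmer, clear of the basin, fingers still holding it (y of tray_mark in the frame of warmer_edge between -0.008 and 0.008 m and angle between the y axis of tray and the y axis of warmer, either way round below 0.08 rad and angle between tray's own z axis and vertical below 0.05 rad and x of tray_smears in the frame of basin between -0.055 and 0.055 m and y of tray_smears in the frame of basin between -0.022 and 0.022 m and contact force between the fingers and tray above 1 N and contact force between tray and warmer above 0.3 N and contact force between tray and basin below 0.1 N and linear speed of tray below 0.02 m/s and z of tray_mark in the frame of warmer_edge below 0.012 m); the arm keeps its last pose, push and grip.
It fails at once if the tray tips (more than 8 degrees) (angle between tray's own z axis and vertical above 0.14 rad).
It fails at once if the tray is lifted off the warmer (line more than 15 mm above its top) (z of tray_mark in the frame of warmer_edge above 0.019 m).
It fails at once if the basin is pushed more than 25 mm (distance of basin from where it was at the start of the episode above 0.025 m).
It fails at once if a bystander is pushed more than 25 mm (distance of any of wash_bottle, staining_jar, oil_bottle, slide_box, steel_cup from where it was at the start of the episode above 0.025 m).
It also fails if it takes over 38 s, if anything falls off the work surface, if the arm or the gripper's body presses on something with over 40 N, if the wrist force passes 120 N, or if a joint passes its speed limit or range.

## Working session

There is one attempt and no reset: what is moved stays moved. The work goes in short steps, each a Python script; the robot and the scene stay as the last script left them, time stands still between calls to the robot, and variables do not carry over. Pictures are saved under pics/ and viewed, at most 10 in all, crops included, and the job is handed in when it is done.

```bash
mkdir -p pics; cat > h.py <<'E'
import numpy as np, cv2
from workcell import robot, claw, inverse_kinematics, read_state, imaging
def K(c): return np.array([[c["fx"],0,c["cx"]],[0,c["fy"],c["cy"]],[0,0,1.]])
def onplane(c,px,z):
    p=cv2.undistortPoints(np.array(px,float).reshape(-1,1,2),K(c),np.array(c["distortion"],float)).reshape(-1,2)
    R=np.array(c["R"]);o=-R.T@np.array(c["t"])
    d=np.c_[p,np.ones(len(p))]@R
    return o+d*((z-o[2])/d[:,2])[:,None]
def proj(c,X):
    R=np.array(c["R"],float)
    return cv2.projectPoints(np.array(X,float).reshape(-1,3),cv2.Rodrigues(R)[0],np.array(c["t"],float),K(c),np.array(c["distortion"],float))[0].reshape(-1,2)
def snap(n,f):
    c=imaging.capture(n); cv2.imwrite(f"pics/{f}.png",cv2.cvtColor(c["img"],cv2.COLOR_RGB2BGR)); return c
E
python3 - <<'E'
from h import *
import pickle
for n in("top","side"):
    c=snap(n,n+"0"); pickle.dump(c,open(n+"0.pkl","wb")); R=np.array(c["R"]); print(n,-R.T@np.array(c["t"]),R[2])
s=read_state(); print(s["clock"],s["ft_force"],s["gripper_width"],np.array(s["orientation"]).round(3))
E
```

```text
top [ 0.50376962 -0.02576025  1.29718183] [ 0.07039043 -0.0020102  -0.99751749]
side [0.34506561 0.92817448 0.68703043] [ 0.19628542 -0.83868117 -0.50802159]
0.1 [-0.59953468 -0.28322825  0.88341335] 0.08540954276351705 [[ 0.951  0.311 -0.   ]
 [ 0.311 -0.951  0.001]
 [-0.    -0.001 -1.   ]]
```

View pics/top0.png

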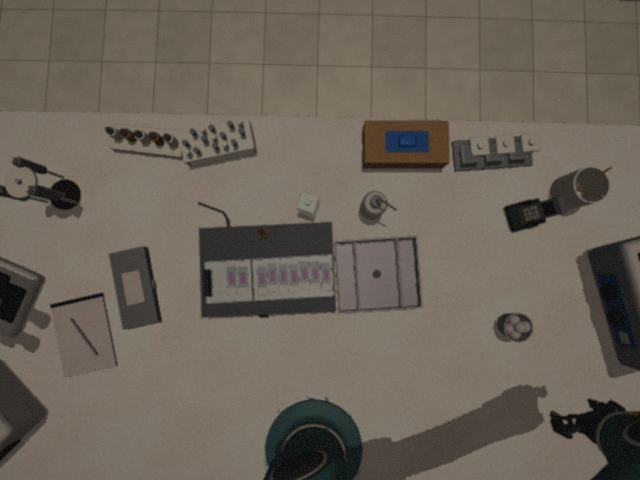

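View pics/side0.png

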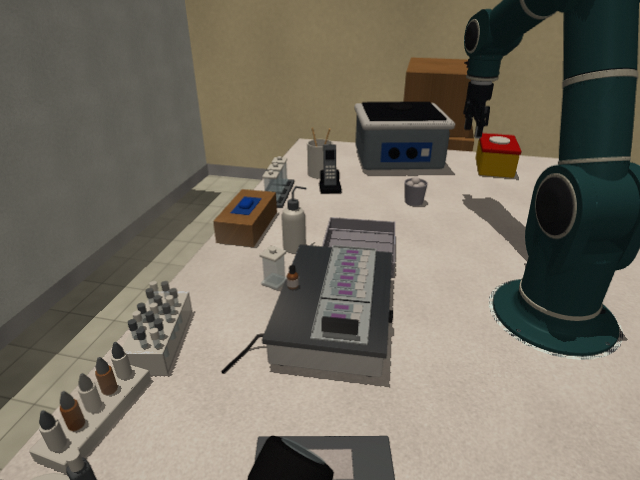

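The top view shows the warmer at about columns 200–335 and rows 222–317. On it are the tray, with its grip at (208,283) and line near (253,280), and the basin is at columns 337–422. I'll enlarge that area.

```bash
python3 - <<'E'
from h import *
for n,(a,b,x,y) in {"top":(185,210,245,120),"side":(260,205,145,185)}.items():
    i=cv2.imread(f"pics/{n}0.png")[b:b+y,a:a+x]; f=3.2 if n=="top" else 3.2
    i=cv2.resize(i,None,fx=f,fy=f,interpolation=cv2.INTER_CUBIC); i=cv2.convertScaleAbs(i,alpha=1.6)
    cv2.imwrite(f"pics/{n}z.png",i)
E
```

```text
(no output)
```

View pics/topz.png

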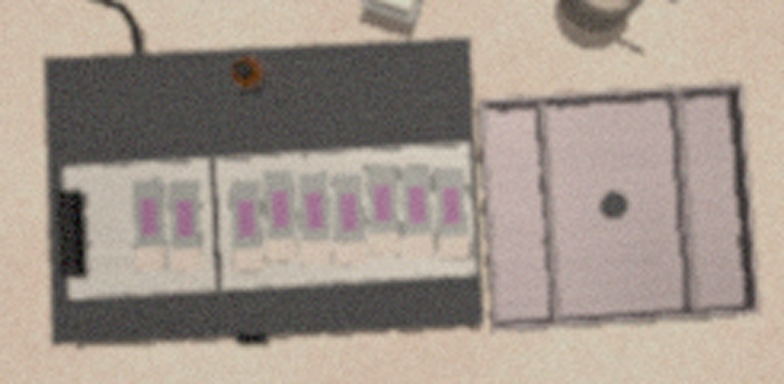

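The crop shows the plate corners at zoom (45,57), (470,40), (481,325) and (55,343). The tray line runs from (212,157) to (219,291), the grip is centred at (73,233), and the basin corners are (482,103), (738,87), (757,310) and (492,327). Next I'll refine these with masks.

```bash
cat > meas.py <<'E'
from h import *
import pickle
c=pickle.load(open("top0.pkl","rb")); im=c["img"]
z=lambda a:np.array(a,float)/3.2+[185,210]-.34
g=cv2.GaussianBlur(cv2.cvtColor(im,cv2.COLOR_RGB2GRAY),(3,3),0)
# plate: largest dark blob in ROI, hull
roi=np.zeros_like(g); cv2.fillConvexPoly(roi,z([[25,40],[476,22],[492,345],[40,360]]).round().astype(np.int32),255)
print("grey plate/tray/bench",g[230,280],g[292,225],g[215,280])
m=((g<(int(g[230,280])+int(g[215,280]))/2)&(roi>0)).astype(np.uint8)
m=cv2.morphologyEx(m,cv2.MORPH_OPEN,np.ones((3,3)))
n,l,st,_=cv2.connectedComponentsWithStats(m); k=np.argsort(-st[1:,4])[:2]+1
pts=np.argwhere(np.isin(l,k))[:,::-1].astype(np.float32)
W=onplane(c,pts,.085)[:,:2].astype(np.float32); r=cv2.minAreaRect(W); print("plate rect",r, (st[k]).tolist())
print(cv2.boxPoints(r).round(4).tolist())
def quad(p,zz,n):
    P=onplane(c,z(p),zz); d=np.linalg.norm(np.roll(P,-1,0)-P,axis=1); a=P[1]-P[0]+P[2]-P[3]
    print(n,"centre",P.mean(0).round(4),"sides",d.round(4),"yaw of +y axis vs world y",np.degrees(np.arctan2(a[0],-a[1])).round(2)); return P
# corners TL TR BR BL ; image right = world -y
quad([[45,57],[470,40],[481,325],[55,343]],.085,"plate")
quad([[62,165],[470,142],[477,277],[68,299]],.092,"tray")
P=quad([[482,103],[738,87],[757,310],[492,327]],.048,"basin")
for nm,a,b,zz in(("line",(212,157),(219,291),.089),("grip",(71,191),(76,276),.130)):
    q=onplane(c,z([a,b]),zz); print(nm,q.round(4).tolist(),q.mean(0).round(4),np.linalg.norm(q[1]-q[0]).round(4))
E
python3 meas.py
```

```text
grey plate/tray/bench 51 113 120
plate rect ((0.4986785650253296, 0.13356858491897583), (0.25870367884635925, 0.3627435266971588), 2.5020129680633545) [[199, 221, 137, 97, 7064], [229, 272, 5, 11, 52]]
[[0.36149999499320984, 0.3091000020503998], [0.3774000108242035, -0.053300000727176666], [0.6358000040054321, -0.041999999433755875], [0.6200000047683716, 0.3203999996185303]]
plate centre [0.4963 0.1333 0.085 ] sides [0.3584 0.2383 0.3546 0.2391] yaw of +y axis vs world y 3.73
tray centre [0.4715 0.1261 0.092 ] sides [0.3406 0.112  0.3393 0.1111] yaw of +y axis vs world y 4.53
basin centre [ 0.4898 -0.168   0.048 ] sides [0.2226 0.1925 0.2282 0.1925] yaw of +y axis vs world y 4.94
line [[0.5231, 0.176, 0.089], [0.4122, 0.1663, 0.089]] [0.4677 0.1711 0.089 ] 0.1114
grip [[0.4923, 0.2819, 0.13], [0.4244, 0.2751, 0.13]] [0.4584 0.2785 0.13  ] 0.0683
```

View pics/sidez.png

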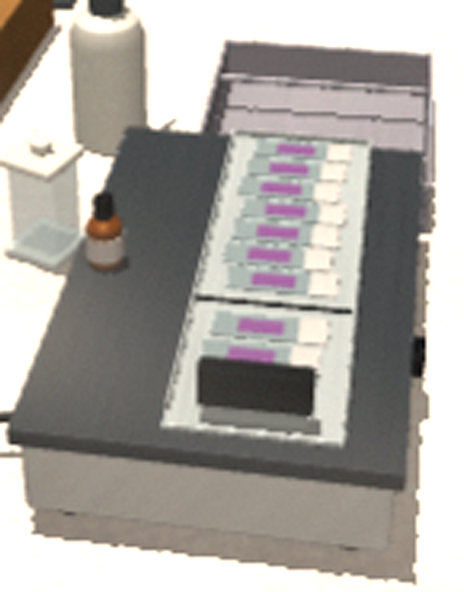

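The side crop shows the grip's top front edge from (200,358) to (317,368), and the line from (197,297) to (352,311). The far plate edge passes through (125,128) and (420,152). I'll compare these with the top view and check that the arm can reach the poses.

```bash
cat > plan.py <<'E'
from h import *
def ori(deg,s=1):
    t=np.radians(deg); y=s*np.array([-np.sin(t),np.cos(t),0]); zz=np.array([0,0,-1.]); return np.c_[np.cross(y,zz),y,zz]
E
python3 - <<'E'
from plan import *
import pickle
c=pickle.load(open("side0.pkl","rb")); z=lambda a:np.array(a,float)/3.2+[260,205]-.34
for n,a,h in(("grip top front edge",[[200,358],[317,368]],.130),("line",[[197,297],[352,311]],.089),("plate far edge",[[125,128],[420,152]],.085),("plate near edge",[[10,438],[402,483]],.085)):
    q=onplane(c,z(a),h); d=q[1]-q[0]; print(n,q.round(4)[:,:2].tolist(),q.mean(0).round(4),"yaw",np.degrees(np.arctan2(-d[1],-d[0])).round(2),np.linalg.norm(d).round(4))
for s in(1,-1):
    for p in([.458,.28,.30],[.458,.28,.099],[.472,.061,.099]):
        q=inverse_kinematics(p,ori(4.3,s)); print(s,None if q is None else np.round(q,1))
E
```

```text
grip top front edge [[0.4943, 0.2872], [0.4254, 0.2801]] [0.4598 0.2837 0.13  ] yaw 5.9 0.0693
line [[0.5215, 0.1795], [0.4178, 0.1703]] [0.4697 0.1749 0.089 ] yaw 5.03 0.1041
plate far edge [[0.6305, -0.0276], [0.394, -0.0462]] [ 0.5122 -0.0369  0.085 ] yaw 4.51 0.2373
plate near edge [[0.6, 0.3326], [0.3683, 0.3155]] [0.4841 0.3241 0.085 ] yaw 4.21 0.2323
1 [ 12.8  18.4 -58.5  97.   16.2  73.8  45.3]
1 [  7.1  33.3 -53.9 109.2  33.   54.5  31.8]
1 [ 41.2  32.3 -64.9 117.3  36.7  53.9  50.7]
-1 [ -43.2   10.5    9.7   98.7   -1.9   71.  -118.7]
-1 [   9.6   35.2  -57.7  109.2   36.    56.  -150.5]
-1 [  22.5   21.8  -39.4  117.8   18.9   46.7 -113.8]
```

```bash
python3 - <<'E'
from plan import *
s=read_state(); p=np.array(s["ee_pos"]); O=ori(4.9)
robot.move_linear([p[0],p[1],.30],rate=.2)
robot.goto([.4595,.281,.22],O)
s=read_state(); print(s["clock"],np.round(s["joint_positions"],1),np.round(s["ee_pos"],4))
c=snap("side","side1")
E
```

```text
3.9167 [ 18.6  30.3 -70.6 102.6  30.5  69.5  33.9] [0.4599 0.2804 0.2199]
```

View pics/side1.png

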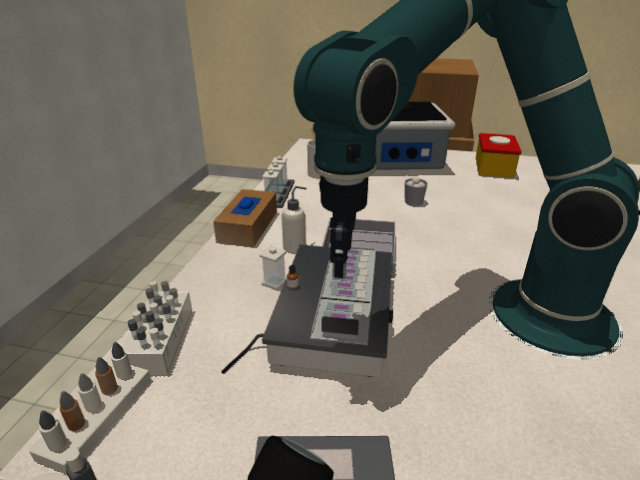

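The hand is above the grip at about (340,325), with the bystanders clear. I'll descend and grip.

```bash
python3 - <<'E'
from plan import *
f0=np.array(read_state()["ft_force"])
print(robot.move_linear([.4595,.281,.100],ori(4.9),rate=.08,force_limit=8))
s=read_state(); print(s["clock"],np.round(s["ee_pos"],4),np.round(s["ft_force"]-f0,2),np.round(s["joint_positions"],1))
claw.grip(.03,40); claw.grip(.0,60); robot.pause(.2)
s=read_state(); print(s["clock"],s["gripper_width"],s["finger_force"],np.round(s["ee_pos"],4),np.round(s["ft_force"]-f0,2))
snap("top","top2")
c=snap("side","side2"); i=cv2.imread("pics/side2.png")[205:390,260:405]; cv2.imwrite("pics/side2z.png",cv2.resize(i,None,fx=3.2,fy=3.2))
E
```

```text
False
5.6167 [0.4597 0.2811 0.1004] [0.12 0.35 0.45] [ 12.3  37.9 -62.4 108.8  39.7  58.4  27.2]
6.6833 0.011835891207526589 58.90295326709747 [0.4596 0.2813 0.1004] [-1.75  0.54  6.59]
```

View pics/side2z.png

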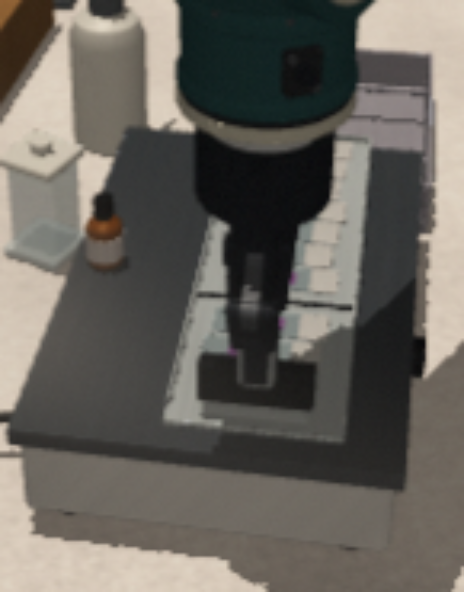

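The fingers hold the middle of the grip with about 59 N, and the tray is flat. I'll slide it most of the way and then look again.

```bash
python3 - <<'E'
from plan import *
import pickle
u=np.array([-np.sin(np.radians(4)),np.cos(np.radians(4)),0])
p=np.array([.4596,.2813,.1002])-u*.195
print(robot.move_linear(p,ori(4.0),rate=.06,force_limit=30)); robot.pause(.2)
s=read_state(); print(s["clock"],s["gripper_width"],s["finger_force"],np.round(s["ee_pos"],4),np.round(s["ft_force"],2),np.round(s["joint_positions"],1))
for n in("top","side"):
    c=snap(n,n+"3"); pickle.dump(c,open(n+"3.pkl","wb"))
a=cv2.convertScaleAbs(cv2.resize(cv2.imread("pics/top3.png")[210:330,220:430],None,fx=3.8,fy=3.8,interpolation=cv2.INTER_CUBIC),alpha=1.6); cv2.imwrite("pics/top3z.png",a)
b=cv2.resize(cv2.imread("pics/side3.png")[205:390,260:405],None,fx=3.2,fy=3.2,interpolation=cv2.INTER_CUBIC); cv2.imwrite("pics/side3z.png",b)
E
```

```text
False
10.375 0.011759725992988503 58.83999288082123 [0.4733 0.087  0.1004] [-0.68  3.54  5.65] [ 38.6  33.5 -66.1 116.6  38.   55.   46.5]
```

View pics/top3z.png

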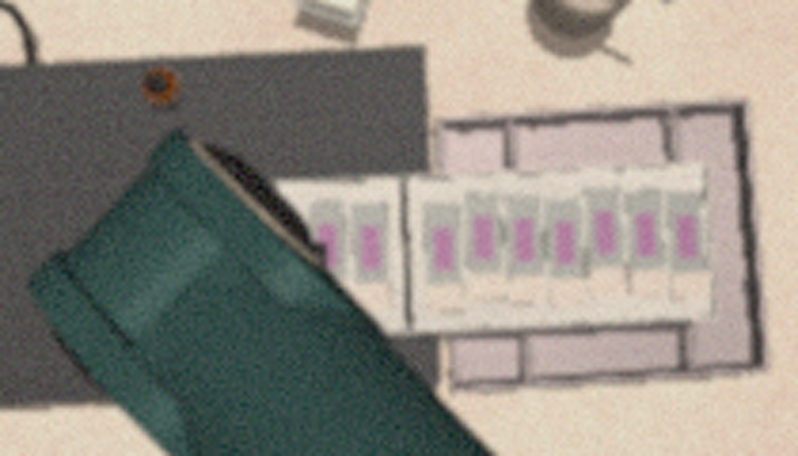

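View pics/side3z.png

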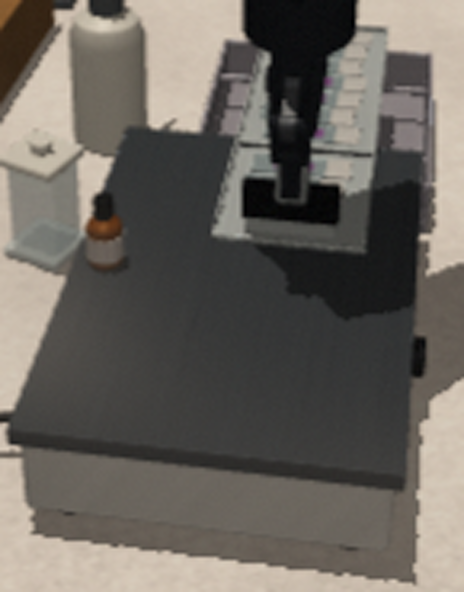

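Top crop: the line runs from (404,178) to (410,330) and the plate edge from (424,45) to (438,390), so they are parallel and about 18 mm apart. I'll get that gap to subpixel precision.

```bash
cat > gap.py <<'E'
from plan import *
import pickle
def gap(c,lc,rows_e=((226,252),(302,310))):
    """c: top capture, lc: rough column of line; returns line/edge fits in world"""
    g=cv2.GaussianBlur(cv2.cvtColor(c["img"],cv2.COLOR_RGB2GRAY),(1,5),0).astype(float)
    E=[]
    for a,b in rows_e:
        for r in range(a,b):
            s=g[r,324:340]; k=np.argmax(np.diff(s[:]));d=np.clip(np.diff(s)[max(k-1,0):k+2],0,None); E.append((324+.5+max(k-1,0)+(d*np.arange(len(d))).sum()/d.sum(),r))
    L=[]
    for r in range(262,292):
        s=g[r,lc-4:lc+5]; w=np.clip(np.median(s)-12-s,0,None)
        if w.sum()>5: L.append((lc-4+(w*np.arange(9)).sum()/w.sum(),r))
    out=[]
    for P,z in((E,.085),(L,.089)):
        q=onplane(c,P,z)[:,:2]
        for _ in range(3):
            f=np.polyfit(q[:,0],q[:,1],1); e=q[:,1]-np.polyval(f,q[:,0]); q=q[abs(e)<max(2*e.std(),.001)]
        out.append((f,e.std(),len(q),np.degrees(np.arctan(f[0]))))
    x=.48; print([(round(np.polyval(f,x),4),round(s,4),n,round(y,2)) for f,s,n,y in out])
    return (np.polyval(out[1][0],x)-np.polyval(out[0][0],x))*np.cos(np.radians(4))
if __name__=="__main__":
    print("gap",gap(pickle.load(open("top3.pkl","rb")),327))
E
python3 gap.py
```

```text
[(np.float64(-0.0467), np.float64(0.0007), 34, np.float64(4.03)), (np.float64(-0.027), np.float64(0.0004), 30, np.float64(3.91))]
gap 0.019573188148712777
```

```bash
python3 - <<'E'
from gap import *
u=np.array([-np.sin(np.radians(4)),np.cos(np.radians(4)),0])
p=np.array([.4733,.0870,.1000])-u*.0202
print(robot.move_linear(p,ori(4.0),rate=.04,force_limit=30)); robot.pause(.3)
s=read_state(); print(s["clock"],s["gripper_width"],s["finger_force"],np.round(s["ee_pos"],4),np.round(s["ft_force"],2))
c=snap("top","top4"); pickle.dump(c,open("top4.pkl","wb")); snap("side","side4")
a=cv2.convertScaleAbs(cv2.resize(cv2.imread("pics/top4.png")[210:330,220:430],None,fx=3.8,fy=3.8,interpolation=cv2.INTER_CUBIC),alpha=1.6)
b=cv2.resize(cv2.imread("pics/side4.png")[205:300,310:405],(0,0),fx=3,fy=3); h=np.zeros((600,800,3),np.uint8); h[:300,:525]=cv2.resize(a,(525,300)); h[300:585,:285]=b; cv2.imwrite("pics/end.png",h)
E
```

```text
False
11.425 0.01140485079668007 59.368945956230164 [0.4751 0.0667 0.1003] [ 0.77  2.8  10.54]
```

View pics/end.png

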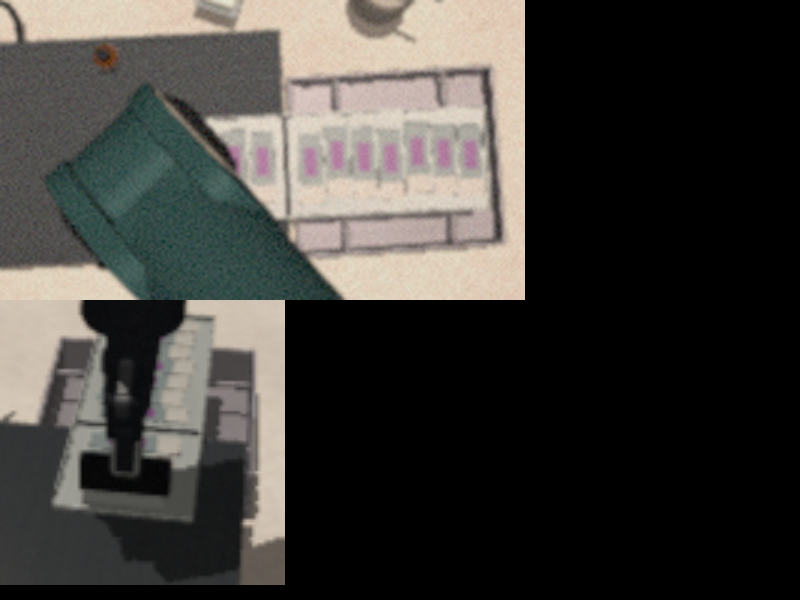

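The line at (285,117)–(290,215) continues the plate edge, and the smears sit over the middle of the basin. One numeric check, then I'll hand in.

```bash
python3 - <<'E'
from gap import *
print(gap(pickle.load(open("top4.pkl","rb")),334,((226,252),)))
r=read_state(); print(r["clock"],r["finger_force"],np.round(r["ft_force"],2))
E
```

```text
[(np.float64(-0.0442), np.float64(0.0002), 21, np.float64(2.94)), (np.float64(-0.0476), np.float64(0.0003), 30, np.float64(3.91))]
-0.0033888556059704727
11.525 59.36815559864044 [0.18 1.94 9.45]
```

```bash
python3 -c "
from h import *
print(robot.job_done()); s=read_state(); print(s['clock'],s['finger_force'],s['ee_pos'])"
```

```text
the job is handed in; nothing more can be done
None
the job is handed in; nothing more can be done
```

I handed the job in at about 11.5 s with the gripper still holding the tray level: the scored line measures 1–3 mm past the warmer's edge (limit 8 mm), the tray is square to within about 1°, and the smears are about 10 mm from the basin's middle; no verdict came back.

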